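# Shift the lathe's selector to its other notch and engage the clutch

## Robot

A 6-joint arm with a two-finger parallel gripper is mounted at the origin on the work surface. World frame = base frame: x ahead of the robot, y to its left, z up, the work surface at z = 0. Lengths are in m, angles in rad, forces in N, time in s.
With the tool pointing down it reaches from about 0.225 to 0.725 m from the base axis. Payload 3.1 kg.
Tool frame: the origin (TCP) lies at the very end of the fingers, on their centre line; the grasp point (between the pads) lies 19 mm behind it; z points along the fingers, y is the line along which they close (so a half turn about z gives the same grasp; the last joint's range is limited). The gripper opens to 85 mm and grips with 20 to 120 N. Pads are 22 mm wide; open, the fingers measure 114 mm over their backs; the gripper's body (76 mm by 85 mm) begins 54 mm behind the grasp point. The pads swing forward as they close: fully open they stand 13 mm farther back than shut.
Start: joints at [1.043, 0.048, 0.099, 1.622, 0, 1.443], TCP at [0.204, 0.484, 0.231] pointing down, gripper open.
Joint ranges: [-2.91, 2.91], [-0.99, 1.94], [-1.21, 1.42], [-2.12, 2.29], [-1.49, 1.47], [-3.14, 3.14]. Speed limits (rad/s): [2.79, 2.79, 3.14, 3.14, 3.14, 3.14].

## Interface

Orientations are given as a unit quaternion [w, x, y, z].
In Python, from station import bot gives the robot as it stands. Calls block until the motion is done:
- bot.move_pose(position, orientation): joint-space move of the TCP to a pose.
- bot.line_to(position, max_speed=0.15, frame=None, guard=None): straight line of the TCP; frame=None keeps the orientation; max_speed is the mean speed in m/s. With guard (N) it stops when the force on the tool has changed by that much, and returns True; else False.
- bot.set_joints(angles): joint-space move.
- bot.grip(opening): finger opening in m; the grip force is fixed at half the most; returns when the fingers have stopped.
- bot.sleep(seconds).
- bot.solve_ik(position, orientation): joint angles nearest the present ones, or None.
- bot.snapshot(name): name is "side" or "top" or "wrist"; returns a dict with "pixels" (400x640x3 uint8, red, green, blue), "fx", "fy", "cx", "cy" (pixels), "extrinsics" (4x4, takes a point from world to camera coordinates). Camera axes: x right, y down, z forward; pixel columns grow to the right and rows downward; lengths in m; the calibration is good to about 2 mm. The wrist camera is an equidistant fisheye: a pixel r from the principal point sees the ray r / f radians off the axis. A picture is of the moment at which its call begins. There is no depth.
A pose or a line that the arm cannot do raises bot.MotionError and nothing moves.
- bot.close_job(): hands the job in; it is judged then, once.
Readings, each from a call of its own:
- bot.get_clock(): time.
- bot.get_joints(): joint angles.
- bot.get_joint_velocities(): joint speeds.
- bot.get_tau(): joint torques, N m.
- bot.get_tcp_pos(): TCP position.
- bot.get_tool_rot(): TCP orientation.
- bot.get_wrist_force(): force on the tool from outside, world axes, zero at the start.
- bot.get_wrist_torque(): the same for the moment, N m.
- bot.get_opening(): finger opening in m.
- bot.get_grip_force(): force on a finger pad.
Only numpy, scipy, OpenCV 4.12 (cv2) and the standard library are available. Lean on these libraries where they do the work, as an engineer would, in place of code of your own. Each camera call takes 0.05 s, during which the arm holds its last target. There are 200 camera calls.

## Task

The lathe is stopped and out of gear. On top of its headstock, pull the black bar knob up against its spring, turn it clockwise (seen from above) out of its notch and let it snap fully down into the next notch, feeling for that notch gently so that its cross pin is never forced; only then swing the clutch lever beside it all the way over to the other side. Leave everything else on the bench and the headstock where it is.

Things in the scene. Friction and masses are not known exactly. Their poses are not given: they have to be found in the camera images.
- headstock: grey lathe headstock bolted to the bench, 180 mm (x) by 270 mm (y), flat top 130 mm above the bench; origin under its centre, z up; its x axis points away from the robot's side, its y axis along the lathe towards the chuck and bed. On its top stand the selector knob (about 65 mm towards -y from the middle) and the clutch lever (85 mm towards +y from the middle).
- knob_grip (a point): centre of the black selector bar: 56 mm long (x), 14 mm wide (y), 24 mm high (z), vertical flat sides, knob axis vertical through this point. This point lies 36 mm above the headstock's top when the knob is down and rises with it; x runs along the bar towards the end under which the pin sticks out. The bar's underside is 6 mm above the steel notch ring (66 mm across, top 18 mm above the headstock) when down; the ring stands on a 84 mm disc.
- knob_lift (a joint): how far the knob is pulled up, m: 0 fully down in a notch, 0.008 with the pin resting on the ring between notches (8 mm deep notches), 0.014 at the upper stop. A spring pulls it down: 7 N at 0, 11 N at 0.008, 14 N at the stop. Let go over a notch it drops by itself; a pair of fingers left a millimetre or so open about the bar still turns the knob yet lets it drop.
- knob_turn (a joint): angle of the knob, rad, clockwise from above positive: about 0 in the notch where it starts. The next notch lies somewhere from 0.94 to 1.40 rad on (it is adjustable and its exact place is not known beforehand), with smooth ring in between and beyond; end stops at -0.3 and 1.7. The pin has 2 mm of side play in a notch (about 0.04 rad either way).
- pin: steel cross pin, 7 mm thick, carried by the knob, level, sticking out along the bar (+x) to 38 mm from the knob's axis; origin on the knob's axis 36 mm below knob_grip. It must never be loaded with more than 20 N against the notch ring, whether by pressing the knob down on the ring, or by turning hard against a notch's side.
- clutch (a joint): clutch lever angle, rad: 0 leaning 0.5 rad from upright towards the headstock's -x, 1.0 fully over, leaning as much to +x. It stays where it is left; about 1 N at its ball moves it.
- clutch_tip (a point): centre of the 26 mm black ball at the end of the clutch lever; the lever's hinge lies 80 mm away along the lever, 22 mm above the headstock's top, parallel to the headstock's y axis. Its base block is 70 mm (x) by 50 mm (y), 25 mm high
- blank_ring: turned wooden ring 42 mm across, 14 mm high, lying on top of the headstock behind the controls (origin under its centre); leave it alone
- napkin_ring: turned wooden ring 48 mm across, 18 mm high, lying on top of the headstock near its front edge between knob and lever (origin under its centre); leave it alone
- disc_blank: wooden disc 60 mm across, 16 mm high, on the bench beside the belt cover (origin under its centre); leave it alone
- gouge: wood-handled turning tool 240 mm long lying on the bench (origin under its middle); leave it alone
- mallet: wooden mallet 260 mm long lying on the bench (origin under its middle); leave it alone
- oil_bottle: amber bottle 52 mm across, 140 mm tall, standing on the bench (origin under its centre); leave it alone

How it is judged:
By the outcome, as a careful person would: the job done as asked, in the order asked, and still so for the second after the job is handed in, with the robot touching nothing.
It also fails if it takes over 54 s, if anything falls off the work surface, if the arm or the gripper's body presses on something with over 40 N, if the wrist force passes 120 N, or if a joint passes its speed limit or range.

## Working session

There is one attempt and no reset: what is moved stays moved. The work goes in short steps, each a Python script; the robot and the scene stay as the last script left them, time stands still between calls to the robot, and variables do not carry over. Pictures are saved under pics/ and viewed, at most 10 in all, crops included, and the job is handed in when it is done.

```bash
ls; mkdir -p pics; python3 - <<'E'
from station import bot
import cv2,numpy as np
for n in("top","side"):
    s=bot.snapshot(n); cv2.imwrite(f"pics/{n}1.png",s["pixels"][:,:,::-1]); np.savez(f"{n}1.npz",**s)
    print(n,s["fx"],s["fy"],s["cx"],s["cy"],np.round(s["extrinsics"],4).tolist())
print(bot.get_clock(),bot.get_tool_rot(),bot.get_opening())
E
```

```text
pics
top 514.4611747031149 514.4611747031149 325.7673185159218 209.44498489429117 [[-0.0188, -0.9998, -0.0039, -0.0847], [-0.9966, 0.0191, -0.0804, 0.4571], [0.0804, 0.0024, -0.9968, 1.825], [0.0, 0.0, 0.0, 1.0]]
side 369.5700672671113 369.5700672671113 321.3474779271756 199.16167637279906 [[-0.9972, -0.0742, 0.009, 0.4393], [-0.0629, 0.7678, -0.6377, 0.2038], [0.0404, -0.6364, -0.7703, 0.9457], [0.0, 0.0, 0.0, 1.0]]
0.1 [-3.56449092e-04  1.98571097e-01  9.80085868e-01 -1.04108945e-03] 0.08518185363062421
```

View pics/top1.png

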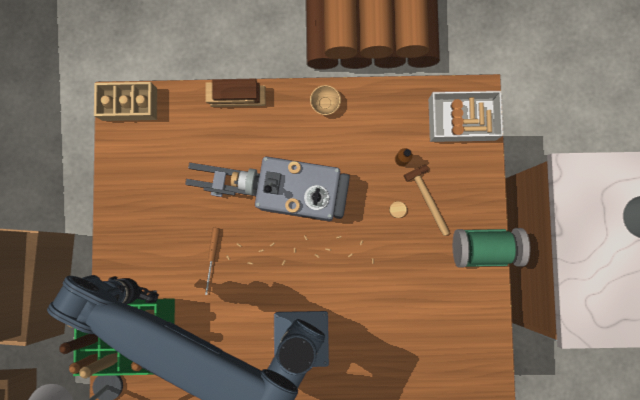

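View pics/side1.png

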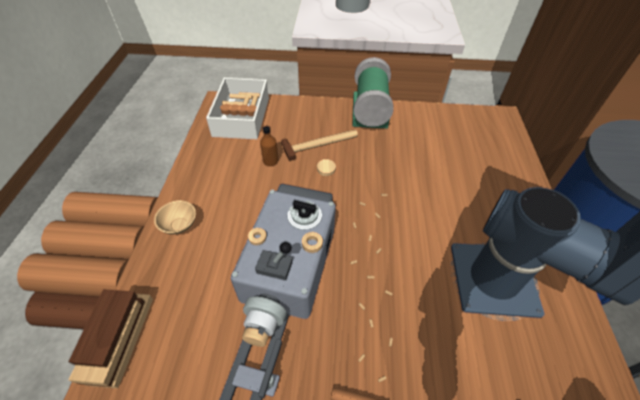

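The top view shows the headstock at about (300,188), the knob at (317,197) and the clutch ball near (268,188). The side view shows the knob at (304,210) and the ball at (286,247). I'll enlarge both.

```bash
cat > h.py <<'E'
import numpy as np,cv2
def ray(s,u,v):
    E=np.array(s["extrinsics"]);R=E[:3,:3];c=-R.T@E[:3,3]
    d=np.array([(u-s["cx"])/s["fx"],(v-s["cy"])/s["fy"],1.]) 
    return c,R.T@d
def rayw(s,u,v):
    E=np.array(s["extrinsics"]);R=E[:3,:3];c=-R.T@E[:3,3]
    x=(u-s["cx"])/s["fx"];y=(v-s["cy"])/s["fy"];r=np.hypot(x,y)+1e-12
    return c,R.T@np.array([x/r*np.sin(r),y/r*np.sin(r),np.cos(r)])
def plane(cd,z): c,d=cd; return c+d*(z-c[2])/d[2]
def tri(a,b):
    A=np.zeros((3,3));y=np.zeros(3)
    for c,d in(a,b):
        d=d/np.linalg.norm(d);P=np.eye(3)-np.outer(d,d);A+=P;y+=P@c
    return np.linalg.solve(A,y)
E
python3 - <<'E'
import numpy as np,cv2
from h import *
t=dict(np.load("top1.npz"));s=dict(np.load("side1.npz"))
a=t["pixels"][145:235,240:365,::-1];b=s["pixels"][180:320,225:345,::-1]
a=cv2.resize(a,None,fx=4,fy=4,interpolation=cv2.INTER_CUBIC);b=cv2.resize(b,None,fx=2.5,fy=2.5,interpolation=cv2.INTER_CUBIC)
im=np.zeros((360,800,3),np.uint8);im[:360,:500]=a;im[:350,500:]=b
cv2.imwrite("pics/crop1.png",im)
for u,v in[(317,197),(268,188),(262,156),(342,167)]:print(plane(ray(t,u,v),.16))
print(tri(ray(t,317,197),ray(s,304,210)),tri(ray(t,268,188),ray(s,286,247)))
E
```

```text
[ 0.48586257 -0.06542023  0.16      ]
[0.51901003 0.09666704 0.16      ]
[0.62685205 0.11563674 0.16      ]
[ 0.58460907 -0.15036216  0.16      ]
[ 0.48770126 -0.06525972  0.15187622] [0.50848255 0.08880053 0.22772975]
```

View pics/crop1.png

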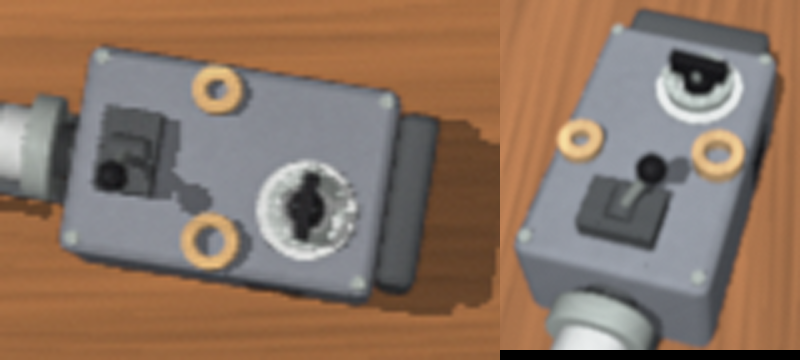

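The crop shows the bar along the headstock's x (tilted about 9°), the rings clear of the knob, and the ball leaning to −x. Next I'll hover above the knob and use the wrist camera.

```bash
cat >> h.py <<'E'
from scipy.spatial.transform import Rotation as Ro
def down(yaw): # tool z down; tool y at world yaw+90deg (closing line along headstock y for yaw=headstock yaw)
    y=np.array([-np.sin(yaw),np.cos(yaw),0]);z=np.array([0,0,-1.]);x=np.cross(y,z)
    q=Ro.from_matrix(np.c_[x,y,z]).as_quat();return [q[3],q[0],q[1],q[2]]
E
python3 - <<'E'
from station import bot
from h import *
t=dict(np.load("top1.npz"));s=dict(np.load("side1.npz"))
C=[plane(ray(t,240+u/4,145+v/4),.13)[:2] for u,v in[(97,48),(392,95),(365,298),(65,245)]]
e=(C[0]-C[1])+(C[3]-C[2]); yaw=np.arctan2(-e[0],e[1]); print("centre",np.mean(C,0),"yaw",yaw)
for k in(0,np.pi,-np.pi):
    for d in (0,-1.4): print(k,d,bot.solve_ik([.49,-.065,.32],down(yaw+k+d)))
q=bot.solve_ik([.45,-.02,.34],down(yaw)); bot.set_joints(q)
w=bot.snapshot("wrist");np.savez("w1.npz",**w);cv2.imwrite("pics/w1.png",w["pixels"][:,:,::-1])
print(bot.get_clock(),w["fx"],np.round(w["extrinsics"],3).tolist())
E
```

```text
centre [0.52162563 0.00077321] yaw -0.18664779312065996
0 0 [-0.26764472  0.0107979   0.24026219  1.80026061  0.         -0.08099693]
0 -1.4 [-0.26764472  0.0107979   0.24026219  1.80026061  0.          1.31900307]
3.141592653589793 0 [-0.26764472  0.0107979   0.24026219  1.80026061  0.          3.06059572]
3.141592653589793 -1.4 [-0.26764472  0.0107979   0.24026219  1.80026061  0.         -1.82258959]
-3.141592653589793 0 [-0.26764472  0.0107979   0.24026219  1.80026061  0.          3.06059572]
-3.141592653589793 -1.4 [-0.26764472  0.0107979   0.24026219  1.80026061  0.         -1.82258959]
2.2 309.70691628693146 [[0.185, 0.983, -0.001, -0.064], [0.935, -0.175, 0.307, -0.497], [0.301, -0.058, -0.952, 0.347], [0.0, 0.0, 0.0, 1.0]]
```

View pics/w1.png

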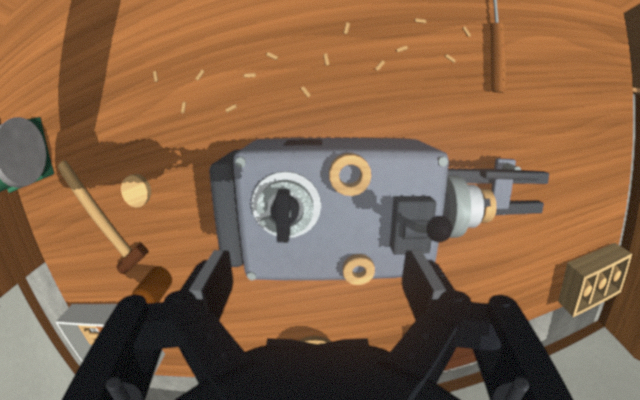

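Wrist view: white disc centred at about (286,207), the bar from (284,190) to (283,242), and the ball at (440,228). I'll move closer, above the knob, for a precise fit.

```bash
python3 - <<'E'
from station import bot
from h import *
w=dict(np.load("w1.npz"))
print("knob",plane(rayw(w,284,213),.178),"disc",plane(rayw(w,286,207),.14))
s=dict(np.load("side1.npz"));t=dict(np.load("top1.npz"))
print("ball",tri(rayw(w,440,228),ray(s,285.8,247.2)),tri(ray(t,267.75,189),ray(s,285.8,247.2)))
yaw=-.187
p=plane(rayw(w,284,213),.178)
bot.move_pose([p[0]-.07*np.cos(yaw),p[1]-.07*np.sin(yaw),.29],down(yaw))
w=bot.snapshot("wrist");np.savez("w2.npz",**w)
E_=np.array(w["extrinsics"]);c=-E_[:3,:3].T@E_[:3,3];print("cam",c,bot.get_clock())
# locate
from numpy.linalg import norm
P=E_[:3,:3]@np.array([p[0],p[1],.17])+E_[:3,3];th=np.arctan2(norm(P[:2]),P[2]);u=P[:2]/norm(P[:2])*th*w["fx"]+[w["cx"],w["cy"]];print(u)
x0,y0=(u-60).astype(int).clip(0);cr=w["pixels"][y0:y0+120,x0:x0+120,::-1];print(x0,y0)
cv2.imwrite("pics/w2.png",cv2.resize(cr,None,fx=5,fy=5,interpolation=cv2.INTER_CUBIC))
E
```

```text
knob [ 0.48194733 -0.06092851  0.178     ] disc [ 0.48859806 -0.0639567   0.14      ]
ball [0.50694995 0.08907711 0.22737163] [0.5069882  0.0896583  0.22818521]
cam [ 0.33527579 -0.03248019  0.43187083] 2.625
[316.54836965 259.69527903]
256 199
```

View pics/w2.png

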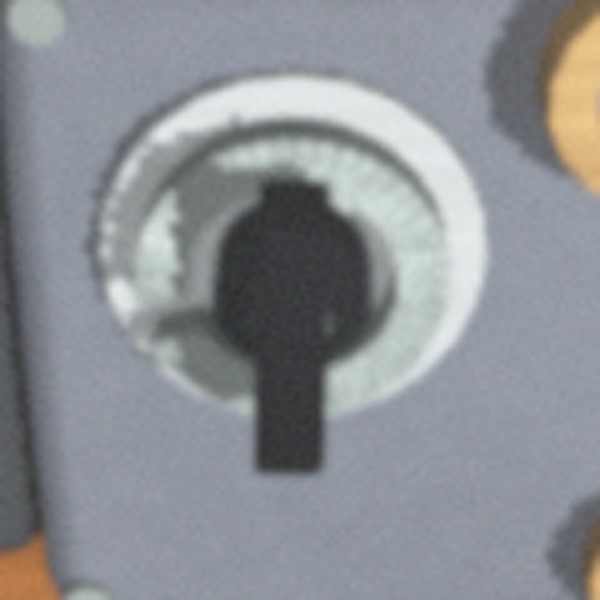

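The crop has the bar's near end at (295,180) and its far end at (290,470). The round black hub is at (292,283), and a possible notch on the ring at (185,325), about 1.05 rad clockwise. I'll stretch the darks to see how high the hub stands.

```bash
python3 - <<'E'
from h import *
w=dict(np.load("w2.npz"));f=lambda u,v,z:plane(rayw(w,256+u/5-.4,199+v/5-.4),z)
cr=w["pixels"][229:299,296:336].astype(float).mean(2)
print(np.percentile(cr,[1,5,20,50]))
cr=cv2.GaussianBlur(cr,(0,0),.7)
cr=((cr-35)/40).clip(0,1)*255
a=cv2.resize(cr,None,fx=8,fy=8,interpolation=cv2.INTER_CUBIC).clip(0,255).astype(np.uint8)
s=dict(np.load("side1.npz"));b=s["pixels"][190:235,280:330].astype(float).mean(2);b=((b-15)/80).clip(0,1)*255
b=cv2.resize(b,None,fx=9,fy=9,interpolation=cv2.INTER_CUBIC).clip(0,255).astype(np.uint8)
im=np.zeros((560,780),np.uint8);im[:,:320]=a;im[:405,325:775]=b;cv2.imwrite("pics/dark.png",im)
print("far",f(290,470,.178),"near top?",f(295,200,.178),f(295,180,.154))
e1=f(257,460,.178)-f(322,460,.178);print("w",np.linalg.norm(e1))
a0,a1=f(295,250,.178),f(290,465,.178);d=a1-a0;print("yaw",np.arctan2(d[1],d[0]))
d/=np.linalg.norm(d);print("grip from far",f(290,470,.178)-.028*d)
for z in(.13,.136,.14):print(z,"disc",(f(98,250,z)+f(488,250,z))/2,np.linalg.norm(f(98,250,z)-f(488,250,z)),f(293,70,z))
for z in(.154,.16,.178):print(z,"hub",f(292,280,z))
E
```

```text
[ 51.          54.          58.33333333 115.        ]
far [ 0.5144684  -0.07007321  0.178     ] near top? [ 0.45543117 -0.05767435  0.178     ] [ 0.46246882 -0.05922463  0.154     ]
w 0.012876097575234271
yaw -0.2109198606324713
grip from far [ 0.48708892 -0.06421114  0.178     ]
0.13 disc [ 0.49040228 -0.0653012   0.13      ] 0.08590537896173278 [ 0.44849781 -0.05716278  0.13      ]
0.136 disc [ 0.48731898 -0.06464885  0.136     ] 0.08419791926903218 [ 0.4462474  -0.05667219  0.136     ]
0.14 disc [ 0.48526345 -0.06421395  0.14      ] 0.08305961280723177 [ 0.44474713 -0.05634512  0.14      ]
0.154 hub [ 0.48453166 -0.06409419  0.154     ]
0.16 hub [ 0.48130882 -0.06341155  0.16      ]
0.178 hub [ 0.47164028 -0.06136365  0.178     ]
```

View pics/dark.png

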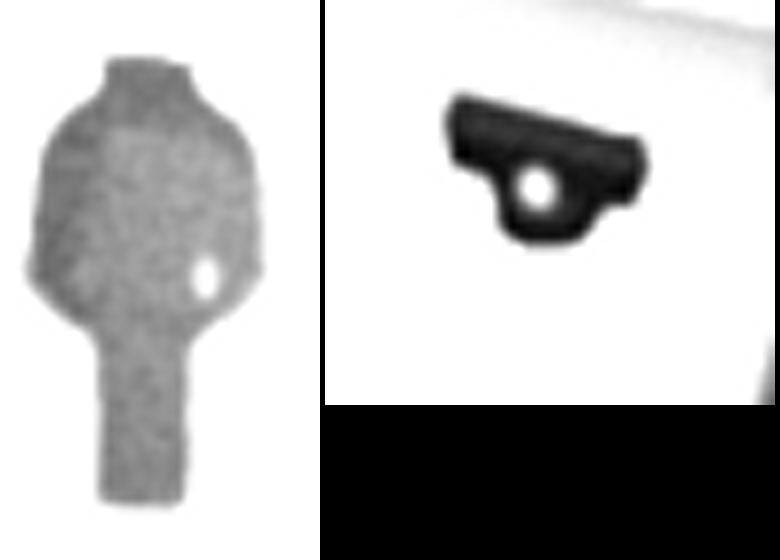

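The hub sits below the bar, so the bar's sides are free. I take the grip centre as (0.487, −0.0644) with yaw about −0.197. Next I'll approach, grip and read the forces.

```bash
cat >> h.py <<'E'
from station import bot
def st(m=""):
    print(m,"t%.2f"%bot.get_clock(),"F",np.round(bot.get_wrist_force(),2),"T",np.round(bot.get_wrist_torque(),3),"tcp",np.round(bot.get_tcp_pos(),4),"op %.4f"%bot.get_opening(),"q6 %.3f"%bot.get_joints()[5])
E
python3 - <<'E'
from h import *
o=down(-.197)
bot.grip(.034)
bot.move_pose([.487,-.0644,.20],o);st("above")
print(bot.line_to([.487,-.0644,.157],max_speed=.06,guard=5));st("down")
bot.grip(.017);st("17")
bot.grip(.0145);st("14.5")
E
```

```text
above t3.72 F [ 0.23 -0.07  0.18] T [ 0.018 -0.016 -0.038] tcp [ 0.4861 -0.0642  0.2   ] op 0.0341 q6 -0.071
False
down t4.58 F [ 0.57 -0.2  -0.12] T [ 0.08   0.011 -0.013] tcp [ 0.4871 -0.0644  0.1572] op 0.0338 q6 -0.071
17 t4.89 F [ 0.51 -0.03  1.01] T [-0.027 -0.01   0.036] tcp [ 0.4873 -0.0645  0.1574] op 0.0169 q6 -0.071
14.5 t5.11 F [ 0.27 -0.62  1.3 ] T [-0.16   0.094  0.032] tcp [ 0.4872 -0.0646  0.1574] op 0.0145 q6 -0.071
```

```bash
python3 - <<'E'
from h import *
bot.grip(.010);st("grip")
print("Fg",bot.get_grip_force())
p=bot.get_tcp_pos()
print(bot.line_to([.487,-.0644,.1682],max_speed=.03,guard=25));st("lift")
print("Fg",bot.get_grip_force())
E
```

```text
grip t5.33 F [-0.09 -0.81  3.6 ] T [-0.161  0.163 -0.046] tcp [ 0.4872 -0.0646  0.1576] op 0.0126 q6 -0.071
Fg 59.51076954603195
False
lift t5.85 F [  4.74  -1.92 -11.6 ] T [-0.522 -1.204 -0.039] tcp [ 0.4871 -0.0646  0.1655] op 0.0126 q6 -0.071
Fg 58.483549654483795
```

```bash
python3 - <<'E'
from h import *
bot.sleep(.2);st("settle")
print(bot.line_to([.487,-.0644,.1705],max_speed=.03,guard=25));bot.sleep(.2);st("lift2")
E
```

```text
settle t6.05 F [  5.32  -0.69 -11.83] T [-0.547 -1.202  0.006] tcp [ 0.487  -0.0646  0.1653] op 0.0129 q6 -0.071
False
lift2 t6.50 F [  5.77  -1.99 -12.58] T [-0.618 -1.238  0.025] tcp [ 0.4871 -0.0646  0.1674] op 0.0128 q6 -0.071
```

```bash
python3 - <<'E'
from h import *
q=np.array(bot.get_joints());st("0")
# keep commanded joints: solve IK for the commanded pose and only change joint 6
qc=np.array(bot.solve_ik([.487,-.0644,.1705],down(-.197)))
for d in(.05,.1,.16,.3,.5,.7):
    qq=qc.copy();qq[5]+=d;bot.set_joints(qq);st(d)
    if abs(bot.get_wrist_torque()[2])>.35 : print("stop");break
E
```

```text
0 t6.50 F [  5.77  -1.99 -12.58] T [-0.618 -1.238  0.025] tcp [ 0.4871 -0.0646  0.1674] op 0.0128 q6 -0.071
0.05 t6.75 F [  5.85  -3.03 -12.69] T [-0.617 -1.33   0.2  ] tcp [ 0.4871 -0.0645  0.1674] op 0.0125 q6 -0.022
0.1 t7.00 F [  9.4   -3.75 -15.23] T [-0.564 -1.312  0.107] tcp [ 0.4864 -0.0643  0.1676] op 0.0124 q6 0.028
0.16 t7.25 F [  7.16  -3.01 -14.9 ] T [-0.528 -1.541  0.197] tcp [ 0.486  -0.064   0.1684] op 0.0126 q6 0.087
0.3 t7.51 F [  0.28   1.86 -14.03] T [ 0.422 -0.019 -0.048] tcp [ 0.4855 -0.0634  0.1691] op 0.0128 q6 0.225
0.5 t7.82 F [  3.62   2.79 -14.47] T [ 0.526 -0.745 -0.166] tcp [ 0.4871 -0.0638  0.1702] op 0.0125 q6 0.424
0.7 t8.12 F [  2.78   3.56 -13.88] T [ 1.004 -0.517 -0.081] tcp [ 0.4866 -0.0628  0.1702] op 0.0127 q6 0.625
```

```bash
python3 - <<'E'
from h import *
o=down(-.197-.7)
bot.sleep(.15);st("start")
for z in np.arange(.1695,.1640,-.0006):
    bot.line_to([.487,-.0644,z],max_speed=.02,frame=o);bot.sleep(.1);st("%.4f"%z)
    if bot.get_wrist_force()[2]>-8:break
E
```

```text
start t8.28 F [  2.53   4.99 -13.44] T [ 0.997 -0.527 -0.174] tcp [ 0.4866 -0.0628  0.1702] op 0.0127 q6 0.625
0.1695 t8.62 F [  2.71   4.55 -13.59] T [ 1.097 -0.498 -0.112] tcp [ 0.4866 -0.0628  0.1692] op 0.0126 q6 0.625
0.1689 t8.97 F [  2.96   4.54 -14.19] T [ 1.09  -0.445 -0.112] tcp [ 0.4866 -0.0628  0.1687] op 0.0126 q6 0.625
0.1683 t9.32 F [  1.86   5.25 -13.56] T [ 1.088 -0.419 -0.15 ] tcp [ 0.4866 -0.0628  0.1681] op 0.0130 q6 0.625
0.1677 t9.68 F [  2.23   4.85 -13.46] T [ 1.101 -0.421 -0.133] tcp [ 0.4866 -0.0628  0.1676] op 0.0127 q6 0.625
0.1671 t10.03 F [  2.41   4.34 -11.48] T [ 1.11  -0.397 -0.113] tcp [ 0.4866 -0.0628  0.1671] op 0.0128 q6 0.625
0.1665 t10.38 F [  2.12   4.82 -11.78] T [ 1.028 -0.373 -0.185] tcp [ 0.4866 -0.0628  0.1666] op 0.0130 q6 0.625
0.1659 t10.72 F [  1.82   4.67 -12.83] T [ 1.152 -0.347 -0.079] tcp [ 0.4866 -0.0628  0.166 ] op 0.0126 q6 0.625
0.1653 t11.07 F [  1.68   4.05 -11.22] T [ 1.09  -0.24  -0.121] tcp [ 0.4866 -0.0628  0.1657] op 0.0125 q6 0.625
0.1647 t11.43 F [ 0.12  5.42 -8.77] T [ 1.17  -0.149 -0.123] tcp [ 0.4867 -0.0628  0.1656] op 0.0127 q6 0.625
0.1641 t11.78 F [ 0.48  5.5  -7.79] T [ 1.19   0.017 -0.098] tcp [ 0.4866 -0.0628  0.1655] op 0.0130 q6 0.625
```

```bash
python3 - <<'E'
from h import *
bot.grip(.0162);st("open")
C=[.4866,-.0628,.1655]
bot.line_to(C,max_speed=.02,frame=down(-.897));bot.sleep(.1);st("ctr")
qc=np.array(bot.solve_ik(C,down(-.897)))
T0=bot.get_wrist_torque()[2]
for d in np.arange(.03,.25,.03):
    qq=qc.copy();qq[5]+=d;bot.set_joints(qq);bot.sleep(.05);st("%.2f"%(.7+d))
    if abs(bot.get_wrist_torque()[2]-T0)>.3:print("stop");break
E
```

```text
open t11.99 F [0.44 1.27 0.29] T [ 0.222 -0.092 -0.026] tcp [ 0.4886 -0.0653  0.1675] op 0.0162 q6 0.627
ctr t12.35 F [-0.07  0.46  0.09] T [ 0.062 -0.063 -0.033] tcp [ 0.4869 -0.0631  0.1661] op 0.0159 q6 0.632
0.73 t12.65 F [0.62 1.79 1.3 ] T [ 0.048 -0.214 -0.017] tcp [ 0.4868 -0.0628  0.1656] op 0.0163 q6 0.661
0.76 t12.95 F [0.23 0.61 0.48] T [ 0.235 -0.186  0.004] tcp [ 0.4867 -0.0627  0.1655] op 0.0164 q6 0.691
0.79 t13.25 F [1.1  2.18 0.31] T [ 0.39  -0.24  -0.024] tcp [ 0.4867 -0.0625  0.1655] op 0.0162 q6 0.721
0.82 t13.55 F [0.77 2.26 0.46] T [ 0.537 -0.26   0.07 ] tcp [ 0.4866 -0.0625  0.1655] op 0.0164 q6 0.751
0.85 t13.85 F [1.31 3.86 0.77] T [ 0.705 -0.257  0.037] tcp [ 0.4867 -0.0625  0.1655] op 0.0160 q6 0.781
0.88 t14.15 F [2.48 4.33 0.13] T [ 0.876 -0.384  0.069] tcp [ 0.4867 -0.0625  0.1655] op 0.0163 q6 0.811
0.91 t14.45 F [2.23 5.08 0.27] T [ 1.005 -0.534  0.12 ] tcp [ 0.4868 -0.0625  0.1655] op 0.0161 q6 0.841
0.94 t14.75 F [ 2.4   4.45 -0.43] T [ 1.006 -0.592  0.137] tcp [ 0.4869 -0.0624  0.1655] op 0.0164 q6 0.871
```

```bash
python3 - <<'E'
from h import *
C=[.4872,-.0612,.1655];o=down(-.197-.94)
bot.line_to(C,max_speed=.02,frame=o);bot.sleep(.1);st("ctr")
qc=np.array(bot.solve_ik(C,o))
for d in np.arange(.02,.22,.02):
    qq=qc.copy();qq[5]+=d;bot.set_joints(qq);bot.sleep(.05);st("%.2f"%(.94+d))
    if abs(bot.get_wrist_torque()[2])>.3:print("stop");break
E
```

```text
ctr t15.10 F [ 1.47 -1.32  0.25] T [-0.223 -0.21   0.06 ] tcp [ 0.487  -0.0622  0.1654] op 0.0162 q6 0.875
0.96 t15.40 F [ 0.74 -2.71 -1.3 ] T [-0.546 -0.163  0.083] tcp [ 0.4871 -0.062   0.1654] op 0.0162 q6 0.895
0.98 t15.70 F [ 0.77 -4.21 -1.55] T [-0.813 -0.169  0.111] tcp [ 0.4871 -0.0618  0.1654] op 0.0165 q6 0.915
1.00 t16.00 F [ 0.52 -4.69 -2.14] T [-1.08  -0.191  0.102] tcp [ 0.4871 -0.0616  0.1654] op 0.0162 q6 0.935
1.02 t16.30 F [ 0.71 -5.28 -1.26] T [-1.013 -0.155  0.045] tcp [ 0.4871 -0.0615  0.1654] op 0.0159 q6 0.955
1.04 t16.60 F [ 1.33 -5.55 -2.97] T [-1.038 -0.084  0.112] tcp [ 0.4871 -0.0613  0.1655] op 0.0163 q6 0.975
1.06 t16.90 F [-0.01 -4.57 -1.21] T [-1.027 -0.106  0.086] tcp [ 0.4871 -0.0612  0.1655] op 0.0166 q6 0.995
1.08 t17.20 F [ 1.   -3.99 -0.55] T [-0.887 -0.145  0.087] tcp [ 0.4872 -0.0611  0.1655] op 0.0161 q6 1.015
1.10 t17.50 F [ 1.19 -4.46 -1.64] T [-0.76  -0.178  0.118] tcp [ 0.4872 -0.061   0.1655] op 0.0162 q6 1.035
1.12 t17.80 F [ 0.88 -2.77 -1.59] T [-0.558 -0.165  0.089] tcp [ 0.4872 -0.0609  0.1655] op 0.0164 q6 1.055
1.14 t18.10 F [ 1.4  -1.05 -0.6 ] T [-0.386 -0.235  0.076] tcp [ 0.4873 -0.0609  0.1655] op 0.0161 q6 1.075
```

```bash
python3 - <<'E'
from h import *
C=[.4874,-.0611,.1655];o=down(-.197-1.14)
qc=np.array(bot.solve_ik(C,o))
for d in np.arange(.02,.22,.02):
    qq=qc.copy();qq[5]+=d;bot.set_joints(qq);bot.sleep(.05);st("%.2f"%(1.14+d))
    if abs(bot.get_wrist_torque()[2])>.28:print("stop");break
E
```

```text
1.16 t18.40 F [ 0.72 -1.78 -1.47] T [-0.327 -0.2    0.081] tcp [ 0.4874 -0.0609  0.1655] op 0.0161 q6 1.095
1.18 t18.70 F [ 1.16 -0.19 -2.11] T [-0.199 -0.214  0.012] tcp [ 0.4874 -0.0609  0.1655] op 0.0161 q6 1.115
1.20 t19.00 F [ 1.08 -0.26 -1.58] T [-0.069 -0.371  0.008] tcp [ 0.4874 -0.0608  0.1654] op 0.0162 q6 1.135
1.22 t19.30 F [-0.18  0.4  -0.15] T [0.04  0.001 0.016] tcp [ 0.4871 -0.0609  0.1656] op 0.0164 q6 1.155
1.24 t19.60 F [ 0.06  0.32 -0.48] T [0.008 0.056 0.069] tcp [ 0.4873 -0.0611  0.1656] op 0.0162 q6 1.175
1.26 t19.90 F [ 0.04  0.76 -0.92] T [-0.033  0.032  0.034] tcp [ 0.4874 -0.0611  0.1655] op 0.0160 q6 1.195
1.28 t20.20 F [0.55 0.46 0.38] T [ 0.052 -0.119 -0.021] tcp [ 0.4875 -0.061   0.1655] op 0.0164 q6 1.215
1.30 t20.50 F [ 0.88  0.79 -0.18] T [ 0.256 -0.215  0.019] tcp [ 0.4876 -0.0609  0.1655] op 0.0160 q6 1.235
1.32 t20.80 F [ 0.26  0.8  -0.39] T [ 0.304 -0.321 -0.012] tcp [ 0.4876 -0.0609  0.1656] op 0.0162 q6 1.255
1.34 t21.10 F [2.34 0.83 0.13] T [ 0.294 -0.338  0.023] tcp [ 0.4875 -0.0611  0.1655] op 0.0161 q6 1.275
```

A sudden release at 1.22 suggests the pin has dropped. I'll keep feeling gently; a notch should block further rotation.

```bash
python3 - <<'E'
from h import *
C=[.4874,-.0613,.1655];o=down(-.197-1.34)
qc=np.array(bot.solve_ik(C,o))
for d in np.arange(.02,.14,.02):
    qq=qc.copy();qq[5]+=d;bot.set_joints(qq);bot.sleep(.05);st("%.2f"%(1.34+d))
    if abs(bot.get_wrist_torque()[2])>.22:print("stop");break
w=bot.snapshot("wrist");np.savez("w3.npz",**w)
s=bot.snapshot("side")
a=cv2.resize(w["pixels"][210:380,225:415,::-1],None,fx=2.5,fy=2.5,interpolation=cv2.INTER_CUBIC)
b=cv2.resize(s["pixels"][175:275,270:340,::-1],None,fx=4.5,fy=4.5,interpolation=cv2.INTER_CUBIC)
im=np.zeros((450,800,3),np.uint8);im[:a.shape[0],:a.shape[1]]=a;im[:b.shape[0],480:480+b.shape[1]]=b;cv2.imwrite("pics/w3.png",im)
E
```

```text
1.36 t21.40 F [ 1.9   2.1  -0.78] T [ 0.458 -0.519  0.008] tcp [ 0.4876 -0.0611  0.1656] op 0.0161 q6 1.295
1.38 t21.70 F [ 3.3   2.53 -1.24] T [ 0.671 -0.74   0.047] tcp [ 0.4877 -0.0611  0.1656] op 0.0160 q6 1.315
1.40 t22.00 F [ 3.65  2.68 -0.69] T [ 0.673 -0.873  0.123] tcp [ 0.4878 -0.061   0.1656] op 0.0161 q6 1.335
1.42 t22.30 F [ 4.43  2.79 -0.59] T [ 0.706 -0.897  0.209] tcp [ 0.4879 -0.0609  0.1656] op 0.0167 q6 1.355
1.44 t22.60 F [ 4.    2.22 -0.79] T [ 0.784 -0.876  0.338] tcp [ 0.4881 -0.0609  0.1656] op 0.0162 q6 1.374
stop
```

View pics/w3.png

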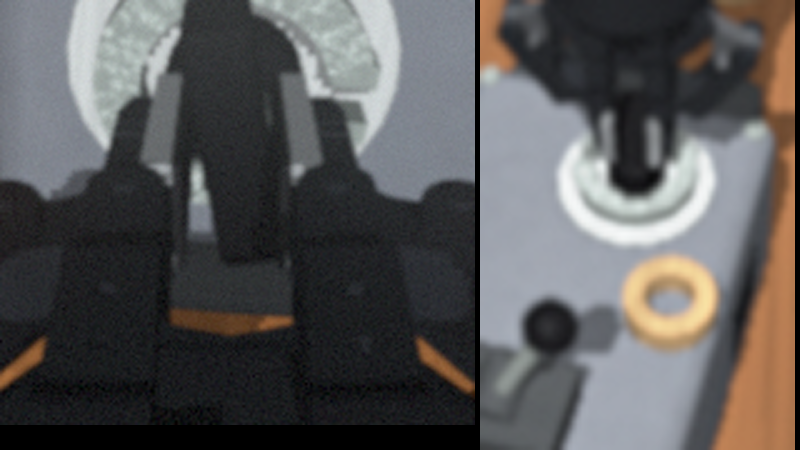

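Torque is rising steadily at a fixed spot and the bar is skewed between the fingers, so the pin is in the notch. I'll back off, release, retreat and check.

```bash
python3 - <<'E'
from h import *
q=np.array(bot.get_joints());C=[.4874,-.0613,.1655]
o=down(-.197-1.29);bot.set_joints(bot.solve_ik(C,o));st("back")
bot.grip(.034);st("open")
bot.line_to([.4874,-.0613,.20],max_speed=.08,frame=o)
yaw=-.187
bot.move_pose([.4871-.07*np.cos(yaw),-.0644-.07*np.sin(yaw),.29],down(yaw))
w=bot.snapshot("wrist");np.savez("w4.npz",**w);st()
cv2.imwrite("pics/w4.png",cv2.resize(w["pixels"][189:329,246:476,::-1],None,fx=3.4,fy=3.4,interpolation=cv2.INTER_CUBIC))
E
```

```text
back t22.97 F [2.38 1.23 0.14] T [ 0.239 -0.353  0.056] tcp [ 0.4871 -0.0616  0.1655] op 0.0160 q6 1.229
open t23.28 F [-0.09 -0.8  -0.24] T [-0.051  0.062  0.031] tcp [ 0.4869 -0.0616  0.1653] op 0.0339 q6 1.226
 t25.12 F [-0.05  0.04 -0.01] T [ 0.029 -0.039 -0.024] tcp [ 0.4182 -0.0514  0.2893] op 0.0338 q6 -0.094
```

View pics/w4.png

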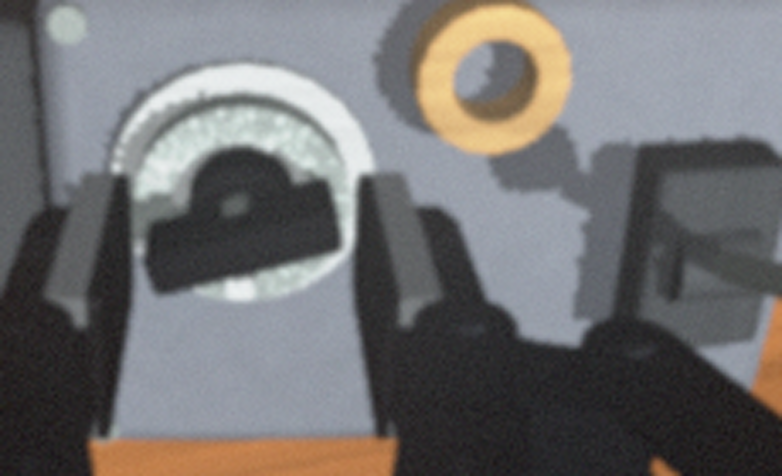

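The bar now points about 1.3 rad round and the old notch is empty at (240,290). To check height, I'll compare the bar's top-edge length at z=.178 with 56 mm and its position with the axis.

```bash
python3 - <<'E'
from h import *
w=dict(np.load("w4.npz"));f=lambda u,v,z:plane(rayw(w,246+(u+.5)/3.4-.5,189+(v+.5)/3.4-.5),z)
for z in(.178,.186):
    a,b=f(160,293,z),f(341,249,z);m=(a+b)/2;d=(a-b);L=np.linalg.norm(d);d/=L
    n=np.array([-d[1],d[0],0]);n*=np.sign(n[0])
    yaw=np.arctan2(d[1],d[0]);print(z,"L",L,"turn",-.197-yaw,"axis",m-.007*n)
s0=dict(np.load("side1.npz"));s=bot.snapshot("side")
for q in(s0,s):
    g=q["pixels"][195:228,285:325].astype(int).max(2)<70;ys,xs=np.nonzero(g);print(xs.min()+285,xs.max()+285,ys.min()+195,ys.max()+195,ys.mean()+195,g.sum())
st()
E
```

```text
0.178 L 0.052828180624024494 turn 1.2820083021588287 axis [ 0.48663233 -0.06435193  0.178     ]
0.186 L 0.051165025607483004 turn 1.2820083021588284 axis [ 0.48182725 -0.0634893   0.186     ]
293 315 201 216 208.0301724137931 232
299 310 195 217 207.82183908045977 174
 t25.17 F [0.27 0.08 0.19] T [ 0.025  0.007 -0.001] tcp [ 0.4182 -0.0514  0.2893] op 0.0341 q6 -0.094
```

The axis fitted at z=.178 matches the original to under 1 mm (it would be 5 mm off if raised), so the knob is fully down at about 1.28 rad. Now I'll push the clutch lever with the closed fingers.

```bash
python3 - <<'E'
from h import *
yaw=-.187;o=down(yaw);e=np.array([np.cos(yaw),np.sin(yaw),0]);B=np.array([.507,.0893,0])
P=lambda a,z:(B+a*e+[0,0,z]).tolist()
bot.grip(0)
bot.move_pose(P(-.06,.29),o);bot.line_to(P(-.06,.208),max_speed=.12);st("at")
print(bot.line_to(P(.066,.208),max_speed=.05,guard=8));st("pushed")
c=np.array(bot.get_tcp_pos());print("along",(c-B)@e)
E
```

```text
at t27.09 F [-0.47  0.09  1.14] T [ 0.028 -0.051 -0.03 ] tcp [0.4484 0.1001 0.2088] op 0.0001 q6 0.261
True
pushed t29.02 F [-0.77  0.08  0.27] T [0.055 0.159 0.053] tcp [0.5537 0.0803 0.2066] op 0.0003 q6 0.211
along 0.04758786209079717
```

```bash
python3 - <<'E'
from h import *
yaw=-.187;o=down(yaw);e=np.array([np.cos(yaw),np.sin(yaw),0]);B=np.array([.507,.0893,0])
P=lambda a,z:(B+a*e+[0,0,z]).tolist()
print(bot.line_to(P(.066,.208),max_speed=.02,frame=o,guard=8));st("pushed")
print("along",(np.array(bot.get_tcp_pos())-B)@e)
bot.line_to(P(.0,.208),max_speed=.15,frame=o);bot.line_to(P(-.03,.30),max_speed=.15)
bot.move_pose(P(-.12,.30),o)
w=bot.snapshot("wrist");s=bot.snapshot("side");st("away")
a=cv2.resize(w["pixels"][150:400,120:520,::-1],None,fx=1.2,fy=1.2);b=cv2.resize(s["pixels"][170:310,225:345,::-1],None,fx=2.6,fy=2.6,interpolation=cv2.INTER_CUBIC)
im=np.zeros((370,800,3),np.uint8);im[:a.shape[0],:480]=a;im[:364,485:797]=b;cv2.imwrite("pics/end.png",im)
E
```

```text
True
pushed t29.43 F [-0.85  0.23  0.1 ] T [ 0.045  0.062 -0.019] tcp [0.5535 0.0802 0.2054] op -0.0000 q6 0.209
along 0.04738661023352598
away t31.23 F [ 0.65 -0.23 -0.17] T [ 0.01   0.04  -0.015] tcp [0.3895 0.1115 0.2989] op 0.0000 q6 0.300
```

View pics/end.png

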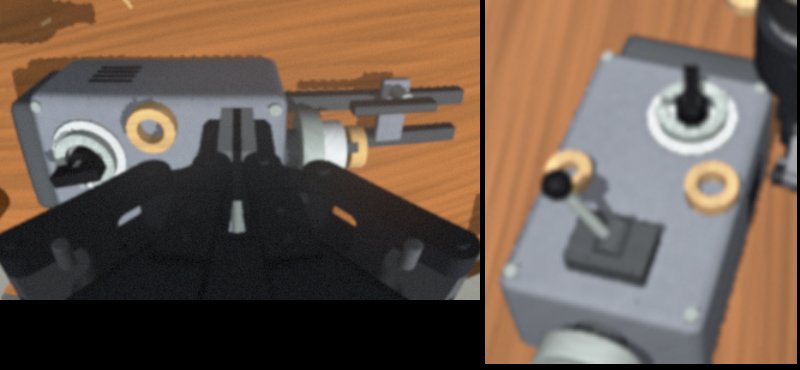

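The lever now leans to the far side, with the ball at side pixel (252.7, 240.8); the rings have not moved. I'll check its travel against the expected 76.7 mm.

```bash
python3 - <<'E'
from h import *
s=dict(np.load("side1.npz"))
for z in(.222,.227):
    d=plane(ray(s,252.7,240.8),z)-plane(ray(s,285.8,247.2),z);print(d,np.linalg.norm(d))
E
```

```text
[ 0.06891122 -0.00974298  0.        ] 0.06959657039177904
[ 0.06836642 -0.00966596  0.        ] 0.06904635183664379
```

Measured travel is 70 mm, a bit short, so I'll push again in small monitored steps.

```bash
python3 - <<'E'
from h import *
yaw=-.187;o=down(yaw);e=np.array([np.cos(yaw),np.sin(yaw),0]);B=np.array([.507,.0893,0])
P=lambda a,z:(B+a*e+[0,0,z]).tolist()
bot.move_pose(P(-.03,.30),o);bot.line_to(P(0.01,.214),max_speed=.15)
bot.line_to(P(.04,.214),max_speed=.1,guard=15)
for a in np.arange(.044,.075,.003):
    g=bot.line_to(P(a,.214),max_speed=.03,frame=o);bot.sleep(.1)
    al=(np.array(bot.get_tcp_pos())-B)@e;F=np.array(bot.get_wrist_force());print("%.3f %.4f F %.1f"%(a,al,F@e),np.round(F,1))
    if F@e<-10:break
st()
E
```

```text
0.044 0.0438 F -0.8 [-0.8 -0.2  0.2]
0.047 0.0470 F -0.6 [-0.6  0.4 -0.2]
0.050 0.0479 F -4.8 [-4.6  1.1  2.1]
0.053 0.0482 F -11.0 [-10.8   2.2   5.4]
 t34.35 F [-10.8    2.17   5.41] T [ 0.358  2.305 -0.019] tcp [0.5543 0.0804 0.2138] op 0.0001 q6 0.209
```

It meets a firm stop at the same place, so the lever is fully over. I'll retreat and hand in.

```bash
python3 - <<'E'
from h import *
yaw=-.187;o=down(yaw);e=np.array([np.cos(yaw),np.sin(yaw),0]);B=np.array([.507,.0893,0])
P=lambda a,z:(B+a*e+[0,0,z]).tolist()
bot.line_to(P(.0,.214),max_speed=.15,frame=o);bot.line_to(P(-.03,.30),max_speed=.15);bot.move_pose(P(-.15,.32),o)
s=bot.snapshot("side");g=s["pixels"][230:255,240:270].max(2)<60;ys,xs=np.nonzero(g);print(xs.mean()+240,ys.mean()+230,g.sum());st()
print(bot.close_job())
E
```

```text
252.2325581395349 240.7674418604651 86
 t36.22 F [ 0.57 -0.77  0.25] T [-0.027 -0.022  0.025] tcp [0.3599 0.1171 0.3189] op -0.0001 q6 0.324
the job is handed in; nothing more can be done
None
```

The knob is fully down in the next notch at about 1.28 rad, and after that the clutch lever was pushed over to its firm stop; the job was handed in at about 36 s, with its verdict not shown (the side camera put the ball's travel at 70 mm against about 77 mm expected).

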